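# Snap the component box shut

### The arm

A 7-joint arm with a two-finger parallel gripper is mounted at the origin on the work surface. World frame = base frame: x ahead of the robot, y to its left, z up, the work surface at z = 0. Lengths are in m, angles in rad, forces in N, time in s.
With the tool pointing down it reaches from about 0.425 to 0.875 m from the base axis. Payload 9.9 kg.
Tool frame: the origin (TCP) lies midway between the tips of the shut fingers; the grasp point (between the pads) lies ctrl.grip_point_offset behind it (ctrl.grip_point_offset is the distance from the TCP to the grasp point, in m); z points along the fingers, y is the line along which they close (so a half turn about z gives the same grasp; the last joint's range is limited). The gripper opens to 85 mm and grips with 20 to 120 N. Pads are 22 mm wide; open, the fingers measure 114 mm over their backs; the gripper's body (76 mm by 85 mm) begins 54 mm behind the grasp point. The pads swing forward as they close: fully open they stand 13 mm farther back than shut.
Start: joints at [1.234, 0.576, 0.025, 1.437, -0.015, 1.129, -0.057], TCP at [0.169, -0.654, 0.231] pointing down, gripper open.
Joint ranges: [-2.76, 2.76], [-0.34, 2.15], [-1.52, 1.57], [0.19, 2.46], [-1.09, 4.23], [0.17, 1.99], [-2.82, 2.82]. Speed limits (rad/s): [2.22, 2.22, 3.01, 3.01, 3.14, 3.14, 3.14].

### API

Orientations are given as a unit quaternion [w, x, y, z].
In Python, from rig import ctrl, imaging, order gives the robot as it stands.
- The arm moves only by the shell command python3 -m handwheel 'ROWS' [OPENING]. ROWS is JSON, a list of rows, each a list of 6 numbers: the shift along the tool's x, y, z in mm, then the turn, a rotation vector about the tool's x, y, z in rad. In form: [[x, y, z, wx, wy, wz], ...]. A call has 1 to 12 rows; each row is the pose to reach, as a shift and turn from the pose commanded when the call began, along the tool's axes at that moment; what a row does not reach only later rows make up. A row lasts 1/12 s, in which the tool goes at most 41.7 mm and 7.16 degrees, less where a joint would pass 70% of its speed; a pose out of reach is approached as far as the arm can. A call with a gripper value outside its range is refused whole. OPENING is the finger opening in mm, from 0 to 85.4, set as the call begins (- or left out, the last holds). The fingers move at their own pace and stop on an object; the grip force is fixed at half the most. Time passes only in rows, so rows that repeat a pose let the fingers close. It gives the time, the measured TCP pose, the force, the opening and the grip force at its end, in the units of the state.
- ctrl.state(): the state, without advancing time (a new reading comes with each control period).
- imaging.snapshot(name): name is "scene" or "top"; returns a dict with "image" (384x512x3 uint8, red, green, blue), "depth" (384x512 float32, m along the optical axis (not along the pixel's ray), 0 where there is no reading), "camera_matrix" (3x3 intrinsics, pixels), "R" (3x3) and "t" (3): a world point X has camera coordinates R X + t. Camera axes: x right, y down, z forward; pixel columns grow to the right and rows downward; lengths in m; the calibration is good to about 2 mm. A picture is of the moment at which its call begins.
- order.close_job(): hands the job in; it is judged then, once.
The state is a dict: "t": time; "joint_pos": joint angles; "qd": joint speeds; "effort": joint torques, N m; "ee_pos": TCP position; "eef_rot": TCP orientation; "ft_force": force on the tool from outside, world axes, zero at the start; "torque": the same for the moment, N m; "grip_width": finger opening in m; "finger_force": force on a finger pad.
Only numpy, scipy, OpenCV 4.12 (cv2) and the standard library are available. Lean on these libraries where they do the work, as an engineer would, in place of code of your own. Each camera call takes 0.05 s, during which the arm holds its last target. There are 200 camera calls.

### The job

The blue lid has only been laid on the red component box. Press it down around its rim with closed fingertips, corner by corner, until all four corners have clicked home and the lid sits level and tight on the box. Press only on the blue rim, never on the thin clear windows; do not lift the lid, and leave the things around the box where they stand.

Things in the scene. Friction and masses are not known exactly. Their poses are not given: they have to be found in the camera images.
- box: Red plastic box, full and too heavy to shift. Outside 116 x 156 mm (its x and y), rim 60 mm above its origin, which is the centre of its underside; z up. A round bead runs along the outside of its rim. Its yaw varies.
- lid_middle (a point): Middle of the blue lid (129 x 164 mm along the box's x and y; 0.16 kg), level with the top of its rim, over its windows. The rim is 26 mm wide, 7 mm thick. At the start the lid lies loose and level on its four spring hooks, the rim's top 74.5 mm above the box's origin; fully shut, 67 mm. The box's mouth keeps it centred.
- corner_near_left (a point): Round thumb pad, 22 mm across, on top of the lid's rim at the box's -x +y corner, 50 mm from the lid's middle along x, 58 mm along y; the place to press. At 6 to 18 N the corner gives some 4 mm, then its hook snaps over the bead and it jumps home, 67 mm above the box's origin, and stays. Before that it springs back; the opposite corner may rise some mm.
- corner_near_right (a point): The same at the -x -y corner of the box.
- corner_far_left (a point): The same at the +x +y corner of the box.
- corner_far_right (a point): The same at the +x -y corner of the box.
- pane_left: Thin clear window in the +y half of the lid, 76 x 56 mm, its upper face 4 mm below the rim's top. Not to be pressed. The body's origin is the middle of the lid's underside.
- pane_right: The same in the -y half of the lid.
- fitting_a: Brass hose fitting standing beside the box, 22 mm across, 46 mm tall; origin at the centre of its foot. Leave it.
- fitting_b: A second, like fitting_a. Leave it.
- screwdriver: Small screwdriver with a yellow handle, 150 mm long, lying beside the box. Leave it.
- clamp: Round aluminium clamping piece with a dark stem beside the box, 40 mm across, 42 mm tall; origin at the centre of its foot. Leave it.
- solvent: White bottle with a red cap, 52 mm across, 120 mm tall, at a side of the mat; origin at the centre of its foot. Leave it.
- swab_jar: Glass jar with a steel cap, 64 mm across, 75 mm tall; origin at the centre of its foot. Leave it.
- green_tray: Small open green tray, 100 x 75 x 30 mm; origin at the centre of its underside. Leave it.
- small_box: Small shut box, red below and blue above, 74 x 59 x 50 mm, already closed; origin at the centre of its underside. Leave it.
Mind the look-alikes: they are no part of the job. What is shaped like the box but green or orange is not meant.

How it is judged:
At the end, for the whole second after the job is handed in: All four corners of the lid's rim are within 1.5 mm of their shut height (67 mm above the box's origin), the lid is level within 0.02 rad and its middle within 4 mm of the box's middle (z of corner_near_left in the frame of box between 0.0655 and 0.0685 m and z of corner_near_right in the frame of box between 0.0655 and 0.0685 m and z of corner_far_left in the frame of box between 0.0655 and 0.0685 m and z of corner_far_right in the frame of box between 0.0655 and 0.0685 m and horizontal distance between lid_middle and box below 0.004 m and angle between lid_middle's own z axis and vertical below 0.02 rad); the robot touches nothing.
It fails at once if the lid is lifted: its middle more than 10 mm above where it lay, or a corner more than 20 mm (z of lid_middle in the frame of box above 0.0845 m or z of any of corner_near_left, corner_near_right, corner_far_left, corner_far_right in the frame of box above 0.0945 m).
It fails at once if a clear window is pressed with more than 2 N (contact force between any of the fingers, the arm and pane_left above 2 N or contact force between any of the fingers, the arm and pane_right above 2 N).
It fails at once if a brass fitting, the screwdriver or the aluminium clamping piece is moved more than 25 mm or tipped over (distance of any of fitting_a, fitting_b, screwdriver, clamp from where it was at the start of the episode above 0.025 m or angle between any of fitting_a, fitting_b, clamp's own z axis and vertical above 0.5 rad).
It fails at once if the bottle, the jar, the green tray or the small box is moved more than 25 mm or tipped over (distance of any of solvent, swab_jar, green_tray, small_box from where it was at the start of the episode above 0.025 m or angle between any of solvent, swab_jar, green_tray, small_box's own z axis and vertical above 0.5 rad).
It also fails if it takes over 45 s, if anything falls off the work surface, if the arm or the gripper's body presses on something with over 40 N, if the wrist force passes 120 N, or if a joint passes its speed limit or range.

## Working session

There is one attempt and no reset: what is moved stays moved. The work goes in short steps, Python scripts to look and compute and a shell command to move; the robot and the scene stay as the last step left them, time stands still between calls to the robot, and variables do not carry over. Pictures are saved under pics/ and viewed, at most 10 in all, crops included, and the job is handed in when it is done.

```bash
mkdir -p pics
python3 - <<'E'
from rig import ctrl, imaging
import cv2,numpy as np
for n in("top","scene"):
    s=imaging.snapshot(n); cv2.imwrite(f"pics/{n}0.png",s["image"][:,:,::-1]); np.savez(f"{n}0.npz",**s)
st=ctrl.state(); print({k:np.round(v,4).tolist() for k,v in st.items()})
E
```

```text
{'t': 0.1, 'joint_pos': [1.2342, 0.5764, 0.0248, 1.4378, -0.015, 1.129, -0.0565], 'qd': [-0.0003, 0.0, 0.0033, -0.0006, 0.0009, 0.0009, -0.0], 'effort': [0.0072, -76.731, 2.2583, -28.6606, 0.0158, 0.0086, -0.0], 'ee_pos': [0.1687, -0.6532, 0.2305], 'eef_rot': [-0.0007, 0.992, 0.1261, -0.0001], 'ft_force': [0.7617, 0.2296, 0.2022], 'torque': [0.0225, -0.0298, 0.0181], 'finger_force': 0.0, 'grip_width': 0.0854}
```

View pics/top0.png

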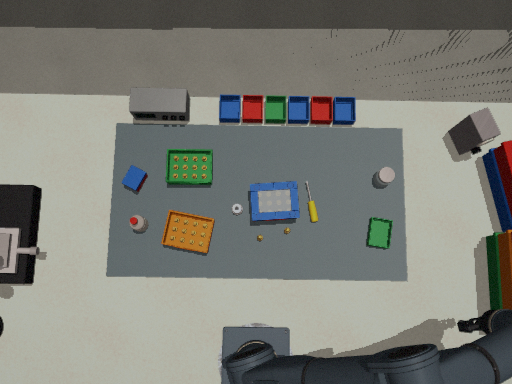

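View pics/scene0.png

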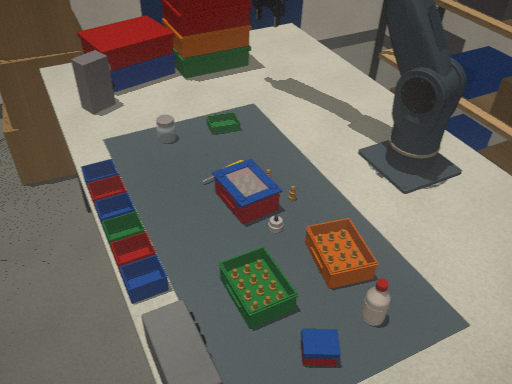

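The top view shows the blue lid at about (275,201), with the robot base at (255,350) at the bottom, so image up is +x and left is +y. The fittings are at (260,238) and (287,231), the clamp at (237,209), and the screwdriver at (311,205). Next I'll measure the lid.

```bash
cat > h.py <<'E'
import cv2,numpy as np
def world(s,u,v,z=None):
    K,R,t=s["camera_matrix"],s["R"],s["t"]; r=np.linalg.inv(K)@np.array([u,v,1.])
    C=-R.T@t; d=R.T@r
    return C+d*((z-C[2])/d[2]) if z is not None else C+d*s["depth"][int(v),int(u)]
def lid(s,z):
    im=s["image"]; h=cv2.cvtColor(im,cv2.COLOR_RGB2HSV)
    m=((abs(h[...,0].astype(int)-110)<12)&(h[...,1]>150)&(h[...,2]>80)).astype(np.uint8)
    k=np.zeros_like(m);k[170:230,240:305]=1;m*=k
    P=np.array([world(s,u,v,z)[:2] for v,u in np.argwhere(m)],np.float32)
    return cv2.minAreaRect(P*1000),m
E
python3 - <<'E'
from h import *
s=dict(np.load("top0.npz")); print(np.round(-s["R"].T@s["t"],3),np.round(s["camera_matrix"],1).tolist())
r,m=lid(s,.0745); print(r,cv2.boxPoints(r))
for p in[(275,201),(254,188),(294,186),(256,216),(295,215),(260,238),(287,231),(237,209),(150,260)]: print(p,np.round(world(s,*p),4))
c=s["image"][165:245,225:325,::-1]; cv2.imwrite("pics/c0.png",cv2.resize(c,(800,640),interpolation=cv2.INTER_CUBIC)[:600])
E
```

```text
[0.278 0.012 1.747] [[489.4, 0.0, 258.3], [0.0, 489.4, 195.4], [0.0, 0.0, 1.0]]
((548.7609252929688, -54.91961669921875), (127.7652816772461, 162.83621215820312), 5.140069007873535) [[ 477.84088    20.447783]
 [ 492.4295   -141.73361 ]
 [ 619.68097  -130.28702 ]
 [ 605.09235    31.894379]]
(275, 201) [ 0.5468 -0.0583  0.0739]
(254, 188) [0.5903 0.0152 0.0785]
(294, 186) [ 0.6016 -0.1242  0.0702]
(256, 216) [0.4931 0.0066 0.0752]
(295, 215) [ 0.4983 -0.1272  0.0809]
(260, 238) [ 0.419  -0.0086  0.0593]
(287, 231) [ 0.4462 -0.1025  0.0461]
(237, 209) [0.5213 0.0738 0.0396]
(150, 260) [0.3393 0.3773 0.0032]
```

View pics/c0.png

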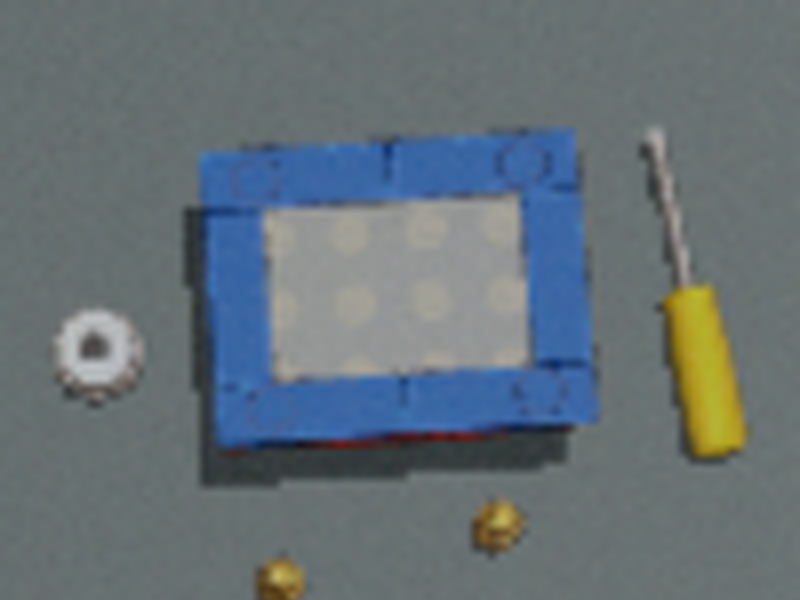

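The lid rectangle measures 127.8 x 162.8 mm against 129 x 164 given. Its centre is (0.549, -0.055), its yaw is +5.1°, and its height is about 0.0745. The crop confirms a thumb pad near each corner: (258,178), (524,160), (270,407) and (540,390). I'll work out the moves from this.

```bash
cat >> h.py <<'E'
from scipy.spatial.transform import Rotation as Ro
C0=np.array([548.8,-54.9]); YAW=np.radians(5.14)
ex=np.array([np.cos(YAW),np.sin(YAW)]);ey=np.array([-ex[1],ex[0]])
def corner(sx,sy,a=51,b=60): return C0+sx*a*ex+sy*b*ey
NAMES={"NL":(-1,1),"NR":(-1,-1),"FL":(1,1),"FR":(1,-1)}
def go(z=None):
    from rig import ctrl
    st=ctrl.state(); q=st["eef_rot"]; R=Ro.from_quat(np.roll(q,-1)); p=np.array(st["ee_pos"])*1000
    X=R.as_matrix()[:,0]; print("p",p.round(1),"F",np.round(st["ft_force"],1),"t",st["t"],"yaw",np.degrees(np.arctan2(X[1],X[0])).round(2))
    T=np.column_stack([[ex[0],ex[1],0],[ey[0]*-1,-ey[1],0],[0,0,-1]])
    print("turn",(R.inv()*Ro.from_matrix(T)).as_rotvec().round(4))
    for n,c in NAMES.items():
        c=corner(*c); print(n,c.round(1),"shift",R.inv().apply([c[0]-p[0],c[1]-p[1],0 if z is None else z-p[2]]).round(1))
E
python3 - <<'E'
from h import *
s=dict(np.load("top0.npz"))
for u,v in[(258,178),(524,160),(270,407),(540,390)]: print(world(s,225+u/8-.5,165+v/7.5*600/640-.5,.0745).round(4))
for c in NAMES.values(): print(corner(*c,50,58))
print("mat z",np.median([world(s,u,v)[2] for u in range(200,230,3) for v in range(245,270,3)]))
h=[world(s,u,v)[2] for v,u in np.argwhere(lid(s,.0745)[1])];print("lid z",np.median(h))
go(130)
E
```

```text
[0.5957 0.0057 0.0745]
[ 0.6058 -0.1099  0.0745]
[ 0.4955 -0.0012  0.0745]
[ 0.505  -0.1174  0.0745]
[493.80486257  -1.61271391]
[ 504.19726116 -117.14625039]
[593.40273884   7.34625039]
[ 603.79513743 -108.18728609]
mat z 0.002061027837757856
lid z 0.07613059588574767
p [ 168.7 -653.2  230.5] F [0.8 0.2 0.2] t 0.1 yaw 14.49
turn [-0.0014  0.0002  0.1632]
NL [4.926e+02 3.000e-01] shift [ 477.1 -551.5  101.3]
NR [ 503.4 -119.2] shift [ 457.6 -433.1  101.1]
FL [594.2   9.4] shift [ 577.7 -534.9  101.3]
FR [ 605.  -110.1] shift [ 558.2 -416.5  101.1]
```

```bash
python3 -m handwheel '[[30,-28,0,0,0,0.01],[60,-57,0,0,0,0.03],[90,-85,0,0,0,0.06],[120,-114,0,0,0,0.09],[150,-142,0,0,0,0.12],[180,-170,0,0,0,0.15],[210,-199,0,0,0,0.163],[240,-227,0,0,0,0.163],[270,-255,0,0,0,0.163],[300,-284,0,0,0,0.163],[330,-312,0,0,0,0.163],[350,-331,0,0,0,0.163]]' 0
python3 -c "from h import *;go(130)"
```

```text
t: 1.1
ee_pos: [0.4267, -0.2416, 0.2313]
eef_rot: [-0.001, 0.999, 0.047, 0.0]
ft_force: [0.1, -0.6, -0.1]
grip_width: -0.0
finger_force: 0.0
p [ 426.7 -241.6  231.3] F [ 0.1 -0.6 -0.1] t 1.1 yaw 5.34
turn [-0.0012 -0.0006  0.0034]
NL [4.926e+02 3.000e-01] shift [  88.1 -234.6  101.6]
NR [ 503.4 -119.2] shift [  87.7 -114.6  101.5]
FL [594.2   9.4] shift [ 190.1 -234.2  101.7]
FR [ 605.  -110.1] shift [ 189.7 -114.2  101.5]
```

```bash
python3 -m handwheel '[[20,-27,0,0,0,0.003],[45,-58,0,0,0,0.003],[70,-90,20,0,0,0.003],[85,-112,45,0,0,0.003],[88,-115,75,0,0,0.003],[88,-115,100,0,0,0.003],[88,-115,120,0,0,0.003],[88,-115,130,0,0,0.003],[88,-115,130,0,0,0.003],[88,-115,130,0,0,0.003]]'
python3 -c "from h import *;go(76)"
```

```text
t: 1.93
ee_pos: [0.5022, -0.1233, 0.1015]
eef_rot: [-0.0, 0.999, 0.043, -0.0]
ft_force: [0.0, -0.8, 0.2]
grip_width: -0.0001
finger_force: 0.0
p [ 502.2 -123.3  101.5] F [ 0.  -0.8  0.2] t 1.9333 yaw 4.95
turn [-0.0001  0.0006 -0.0032]
NL [4.926e+02 3.000e-01] shift [   1.1 -123.9   25.5]
NR [ 503.4 -119.2] shift [ 1.5 -3.9 25.5]
FL [594.2   9.4] shift [ 103.1 -124.3   25.4]
FR [ 605.  -110.1] shift [103.5  -4.3  25.4]
```

```bash
python3 -m handwheel '[[1.5,-4,8,0,0,0],[1.5,-4,16,0,0,0],[1.5,-4,22,0,0,0],[1.5,-4,25,0,0,0],[1.5,-4,27,0,0,0],[1.5,-4,28,0,0,0],[1.5,-4,29,0,0,0],[1.5,-4,29,0,0,0]]'
python3 -c "from h import *;go(76)"
```

```text
t: 2.6
ee_pos: [0.5027, -0.1192, 0.0722]
eef_rot: [0.0, 0.999, 0.043, -0.0]
ft_force: [0.2, 0.0, 0.7]
grip_width: 0.0001
finger_force: 0.0
p [ 502.7 -119.2   72.2] F [0.2 0.  0.7] t 2.6 yaw 4.95
turn [ 0.      0.001  -0.0033]
NL [4.926e+02 3.000e-01] shift [   0.2 -119.9   -3.8]
NR [ 503.4 -119.2] shift [ 0.6  0.1 -3.8]
FL [594.2   9.4] shift [ 102.2 -120.3   -3.9]
FR [ 605.  -110.1] shift [102.6  -0.3  -3.9]
```

```bash
for i in 1 2 3; do :; done; python3 -m handwheel '[[0,0,0.5,0,0,0],[0,0,1,0,0,0],[0,0,1.5,0,0,0],[0,0,2,0,0,0],[0,0,2,0,0,0]]'; python3 -m handwheel '[[0,0,0.5,0,0,0],[0,0,1,0,0,0],[0,0,1.5,0,0,0],[0,0,2,0,0,0],[0,0,2,0,0,0]]'
```

```text
t: 3.02
ee_pos: [0.5037, -0.1189, 0.0703]
eef_rot: [-0.0, 0.999, 0.043, 0.0]
ft_force: [-0.0, 0.2, 1.4]
grip_width: 0.0001
finger_force: 0.8
t: 3.43
ee_pos: [0.5039, -0.119, 0.0696]
eef_rot: [0.0, 0.999, 0.043, 0.001]
ft_force: [-4.5, 1.4, 19.4]
grip_width: 0.0
finger_force: 10.0
```

```bash
python3 -m handwheel '[[0,0,0.5,0,0,0],[0,0,1,0,0,0],[0,0,1,0,0,0]]';  python3 -m handwheel '[[0,0,-5,0,0,0],[0,0,-15,0,0,0],[0,-20,-20,0,0,0],[0,-50,-20,0,0,0],[0,-80,-20,0,0,0],[0,-105,-20,0,0,0],[0,-118,-20,0,0,0],[0,-120,-20,0,0,0],[0,-120,-20,0,0,0],[0,-120,-20,0,0,0]]'
python3 - <<'E'
from h import *
from rig import imaging
go(76)
ss=[imaging.snapshot("scene") for _ in range(1)]
s=ss[0]; np.savez("scene1.npz",**s)
b=dict(np.load("scene0.npz"))
t=cv2.hconcat([cv2.resize(x["image"][145:235,195:295,::-1],(400,360),interpolation=cv2.INTER_CUBIC) for x in (b,s)])
cv2.imwrite("pics/s1.png",t)
E
```

```text
t: 3.68
ee_pos: [0.5039, -0.119, 0.0693]
eef_rot: [0.0, 0.999, 0.043, 0.001]
ft_force: [-7.8, 1.6, 30.4]
grip_width: 0.0
finger_force: 15.5
t: 4.52
ee_pos: [0.4931, -0.0004, 0.0875]
eef_rot: [0.0, 0.999, 0.043, 0.0]
ft_force: [0.7, -0.0, 0.4]
grip_width: -0.0001
finger_force: 0.0
p [ 4.931e+02 -4.000e-01  8.750e+01] F [ 0.7 -0.   0.4] t 4.5167 yaw 4.93
turn [ 0.0006 -0.     -0.0036]
NL [4.926e+02 3.000e-01] shift [-0.4 -0.8 11.5]
NR [ 503.4 -119.2] shift [ -0.  119.2  11.5]
FL [594.2   9.4] shift [101.6  -1.1  11.5]
FR [ 605.  -110.1] shift [102.  118.9  11.5]
```

View pics/s1.png

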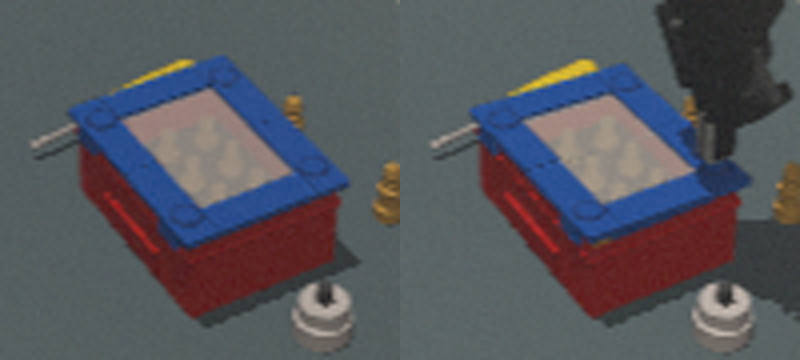

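After the first press, the near-right corner (upper right in the scene view, about (225,62) before and (625,68) after) sits visibly lower, and the stop was hard at z≈0.0695. So it has snapped. The tool is now over near-left, and I'll press there.

```bash
python3 -m handwheel '[[0,-1,5,0,0,0],[0,-1,9,0,0,0],[0,-1,11,0,0,0],[0,-1,12,0,0,0],[0,-1,13,0,0,0],[0,-1,13,0,0,0]]'; python3 -m handwheel '[[0,0,1,0,0,0],[0,0,2,0,0,0],[0,0,2,0,0,0]]';python3 -m handwheel '[[0,0,1,0,0,0],[0,0,2,0,0,0],[0,0,2,0,0,0]]';python3 -m handwheel '[[0,0,1,0,0,0],[0,0,2,0,0,0],[0,0,2,0,0,0]]'
```

```text
t: 5.07
ee_pos: [0.4931, 0.0012, 0.0742]
eef_rot: [0.0, 0.999, 0.043, 0.0]
ft_force: [0.3, -0.7, 0.8]
grip_width: -0.0004
finger_force: 0.5
t: 5.32
ee_pos: [0.4929, 0.0014, 0.0722]
eef_rot: [-0.0, 0.999, 0.043, -0.0]
ft_force: [-0.2, -0.4, -0.3]
grip_width: 0.0001
finger_force: 0.0
t: 5.57
ee_pos: [0.4928, 0.0015, 0.0701]
eef_rot: [-0.0, 0.999, 0.043, -0.0]
ft_force: [-0.1, 0.5, 1.1]
grip_width: 0.0
finger_force: 0.6
t: 5.82
ee_pos: [0.4929, 0.0016, 0.0694]
eef_rot: [0.0, 0.999, 0.043, 0.0]
ft_force: [-5.3, -0.0, 22.9]
grip_width: -0.0002
finger_force: 11.2
```

```bash
python3 -m handwheel '[[0,0,0.5,0,0,0],[0,0,1,0,0,0],[0,0,1,0,0,0]]';  python3 -m handwheel '[[0,0,-5,0,0,0],[0,0,-15,0,0,0],[20,0,-20,0,0,0],[45,0,-20,0,0,0],[70,0,-20,0,0,0],[92,0,-20,0,0,0],[101,0,-20,0,0,0],[102,0,-20,0,0,0],[102,0,-20,0,0,0],[102,0,-20,0,0,0]]'
python3 - <<'E'
from h import *
from rig import imaging
go(76)
for f in ("scene0.npz","scene1.npz",None):
    s=dict(np.load(f)) if f else imaging.snapshot("scene")
    if f is None: np.savez("scene2.npz",**s)
    for n,c in NAMES.items():   # project pad region, median height
        out=[]
        for a in range(41,60,3):
            for b in range(50,74,3):
                P=np.append(corner(*c,a,b)/1000,.0735); q=s["R"]@P+s["t"]; uv=s["camera_matrix"]@q/q[2]
                u,v=uv[:2].round().astype(int)
                if s["depth"][v,u]>0: out.append(world(s,u,v)[2])
        print(f,n,np.median(out).round(4))
E
```

```text
t: 6.07
ee_pos: [0.493, 0.0016, 0.0692]
eef_rot: [0.0, 0.999, 0.043, 0.001]
ft_force: [-8.6, 0.5, 34.3]
grip_width: 0.0001
finger_force: 17.3
t: 6.9
ee_pos: [0.5929, 0.0102, 0.0869]
eef_rot: [0.0, 0.999, 0.043, -0.001]
ft_force: [-0.7, 0.5, 0.8]
grip_width: 0.0004
finger_force: 0.0
p [592.9  10.2  86.9] F [-0.7  0.5  0.8] t 6.9 yaw 4.97
turn [ 0.0001  0.0019 -0.003 ]
NL [4.926e+02 3.000e-01] shift [-100.8    1.1   11.1]
NR [ 503.4 -119.2] shift [-100.4  121.1   11.1]
FL [594.2   9.4] shift [ 1.2  0.8 10.9]
FR [ 605.  -110.1] shift [  1.6 120.8  11. ]
scene0.npz NL 0.0764
scene0.npz NR 0.0767
scene0.npz FL 0.0764
scene0.npz FR 0.076
scene1.npz NL 0.0766
scene1.npz NR 0.0701
scene1.npz FL 0.08
scene1.npz FR 0.0768
None NL 0.07
None NR 0.2177
None FL 0.0768
None FR 0.0759
```

Near-right and near-left now measure 70 mm, down from 76.5, so both have snapped. FL and FR are still at their start height. FL is next, then FR.

```bash
python3 -m handwheel '[[1,1,5,0,0,0],[1,1,9,0,0,0],[1,1,11,0,0,0],[1,1,13,0,0,0],[1,1,15,0,0,0],[1,1,16,0,0,0],[1,1,17,0,0,0],[1,1,17,0,0,0]]'; python3 -m handwheel '[[0,0,1,0,0,0],[0,0,2,0,0,0],[0,0,2,0,0,0]]'
```

```text
t: 7.62
ee_pos: [0.595, 0.0095, 0.0698]
eef_rot: [-0.0, 0.999, 0.043, -0.001]
ft_force: [-0.5, 0.5, -0.2]
grip_width: 0.0001
finger_force: 0.0
t: 7.87
ee_pos: [0.5952, 0.0096, 0.069]
eef_rot: [-0.0, 0.999, 0.043, -0.0]
ft_force: [-4.6, 1.1, 12.4]
grip_width: -0.0002
finger_force: 6.0
```

```bash
python3 -m handwheel '[[0,0,0.5,0,0,0],[0,0,1,0,0,0],[0,0,1.5,0,0,0],[0,0,1.5,0,0,0]]';  python3 -m handwheel '[[0,0,-5,0,0,0],[0,0,-15,0,0,0],[0,20,-20,0,0,0],[0,50,-20,0,0,0],[0,80,-20,0,0,0],[0,105,-20,0,0,0],[0,118,-20,0,0,0],[0,120,-20,0,0,0],[0,120,-20,0,0,0],[0,120,-20,0,0,0]]'
python3 -c "from h import *;go(76)"
```

```text
t: 8.2
ee_pos: [0.5952, 0.0096, 0.0687]
eef_rot: [-0.0, 0.999, 0.043, 0.0]
ft_force: [-7.7, -1.0, 24.4]
grip_width: -0.0003
finger_force: 12.7
t: 9.03
ee_pos: [0.606, -0.108, 0.0868]
eef_rot: [-0.001, 0.999, 0.044, -0.0]
ft_force: [0.3, 0.8, -1.4]
grip_width: -0.0001
finger_force: 0.0
p [ 606.  -108.    86.8] F [ 0.3  0.8 -1.4] t 9.0333 yaw 5.06
turn [-0.0014  0.0001 -0.0014]
NL [4.926e+02 3.000e-01] shift [-103.4 -117.9   10.9]
NR [ 503.4 -119.2] shift [-103.2    2.1   10.8]
FL [594.2   9.4] shift [  -1.4 -118.    10.9]
FR [ 605.  -110.1] shift [-1.2  2.  10.8]
```

```bash
python3 -m handwheel '[[-1,1,5,0,0,0],[-1,1,9,0,0,0],[-1,1,11,0,0,0],[-1,1,13,0,0,0],[-1,1,15,0,0,0],[-1,1,16,0,0,0],[-1,1,17,0,0,0],[-1,1,17,0,0,0]]'; python3 -m handwheel '[[0,0,1,0,0,0],[0,0,2,0,0,0],[0,0,2,0,0,0]]';python3 -m handwheel '[[0,0,0.5,0,0,0],[0,0,1,0,0,0],[0,0,1.5,0,0,0],[0,0,1.5,0,0,0]]'
```

```text
t: 9.7
ee_pos: [0.6048, -0.1111, 0.0693]
eef_rot: [-0.0, 0.999, 0.043, -0.0]
ft_force: [-0.0, 0.7, -1.2]
grip_width: -0.0003
finger_force: 0.0
t: 9.95
ee_pos: [0.6049, -0.1112, 0.069]
eef_rot: [0.0, 0.999, 0.043, 0.0]
ft_force: [-4.8, 1.0, 14.2]
grip_width: -0.0
finger_force: 7.0
t: 10.28
ee_pos: [0.605, -0.1112, 0.0688]
eef_rot: [0.0, 0.999, 0.043, 0.0]
ft_force: [-9.0, 1.9, 27.9]
grip_width: -0.0001
finger_force: 13.8
```

```bash
python3 -m handwheel '[[0,0,-10,0,0,0],[0,0,-35,0,0,0],[0,0,-65,0,0,0],[0,0,-95,0,0,0],[0,20,-115,0,0,0],[0,45,-130,0,0,0],[0,75,-130,0,0,0],[0,105,-130,0,0,0],[0,135,-130,0,0,0],[0,155,-130,0,0,0],[0,160,-130,0,0,0],[0,160,-130,0,0,0]]'
python3 - <<'E'
from h import *
from rig import imaging
ref=dict(np.load("scene0.npz")); s=imaging.snapshot("scene")
for k in (ref,s):
    for n,c in NAMES.items():
        out=[]
        for a in range(41,60,3):
            for b in range(50,74,3):
                q=k["R"]@np.append(corner(*c,a,b)/1000,.0735)+k["t"]; u,v=(k["camera_matrix"]@q/q[2])[:2].round().astype(int)
                if k["depth"][v,u]>0: out.append(world(k,u,v)[2])
        print(n,np.median(out).round(4))
t=imaging.snapshot("top"); r,_=lid(t,.069); print(r)
cv2.imwrite("pics/s3.png",cv2.hconcat([cv2.resize(x["image"][145:235,195:295,::-1],(400,360),interpolation=cv2.INTER_CUBIC) for x in (ref,s)]))
E
```

```text
t: 11.28
ee_pos: [0.6183, -0.2728, 0.196]
eef_rot: [0.0, 0.999, 0.042, -0.0]
ft_force: [-0.3, 0.2, 0.0]
grip_width: 0.0001
finger_force: 0.0
NL 0.0764
NR 0.0767
FL 0.0764
FR 0.076
NL 0.0692
NR 0.0691
FL 0.0688
FR 0.0685
((547.9970703125, -54.15631866455078), (127.27462005615234, 161.52650451660156), 4.743063449859619)
```

View pics/s3.png

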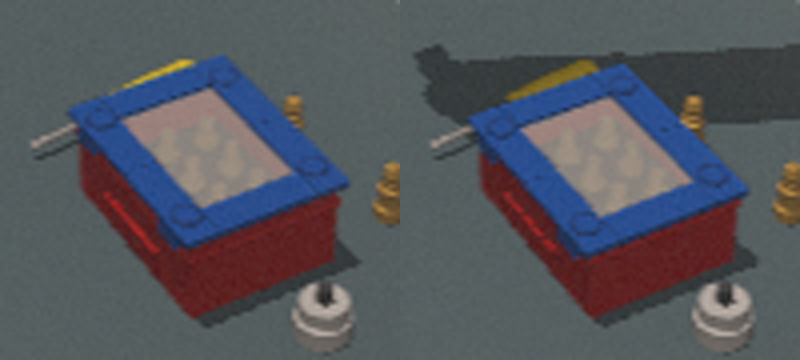

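All four corners dropped by about 7.5 mm, to 68.5–69.2 mm. The picture shows the lid level on the box, the surroundings undisturbed, and the arm clear.

```bash
python3 -c "from rig import order;print(order.close_job())"
```

```text
the job is handed in; nothing more can be done
None
```

All four corners of the lid are snapped home: each dropped about 7.5 mm, the lid sits level with nothing around it disturbed, and the job is handed in, though no verdict came back.

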